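# Reload a pin nailer's magazine

## Task

Load the full strip of fixing pins, heads up, into the nailer magazine in its bench cradle: push the spring follower back with the end of the strip until its other end drops behind the stop at the nose, so that it lies flat on the channel floor, then slide the rail over it until it clicks home. The strip's carrier cracks if it is forced, so work gently by feel, and leave the short strip and everything else where they are.

Things in the scene. Friction and masses are not known exactly. Their poses are not given: they have to be found in the camera images.
- strip: full strip of ten steel pins in a grey plastic carrier, 80 mm long (its y) x 10 wide (x) x 36 high (z), 60 g; origin at the centre of its underside (pin points), heads up, both ends alike. Stands in a slot of the wooden block, its flat flanks 18 mm clear above it: grip across the 10 mm. Cracks if pressed on magazine, follower or rail with over 22 N
- block: fixed wooden block, 116 (x) x 106 (y) x 22 mm high, origin at the centre of its underside, with two slots along its y, 13 mm wide, 85 long, 18 deep, at x = -30 and +30 mm; the full strip stands in one, the short strip in the other
- cradle: grey fixed bench cradle, base 80 (x) x 260 (y) x 8 mm, origin at the centre of its underside. Carries the magazine: an aluminium channel along the cradle's y, nose to -y, central in x, floor at z = 30 mm, 13 mm wide inside up to z = 44, flared to the wall tops at z = 48. It is clamped up to 14 mm either way along y from its nominal place, unmeasured, and stays there in use
- stop_nominal (a point): foot of the stop's face at the nose, centre of the channel floor (cradle y = -85 mm, z = 30), before the unmeasured shift of up to 14 mm along y. The stop is a step 8 mm high; its flat top runs 30 mm on towards -y, free above; the brass catch stands beside it, x = 13 to 38 mm, up to 22 mm above the floor. A seated strip has one end against this face, its origin 40 mm to +y. Axes as the cradle's
- follower_nominal (a point): foot of the black spring follower's front face at rest, centre of the floor, 66 mm to +y of the stop; same shift. Flat face 11.5 mm wide, to 24 mm above the floor. Moves 17 mm to +y up to a hard stop: 3 N to start it, 4 N at the end. The 80 mm strip goes down behind the stop only when it has pushed the follower back 14 to 17 mm. Axes as the cradle's
- tab_nominal (a point): foot of the rail's black thumb tab if the rail were shut (cradle y = -42 mm, z = 71.5 mm, top of the rail); same shift. The tab is 14 (x) x 10 (y) mm, 22 mm high, on a foot 20 x 26 x 3 mm; it stands to +y of here by the rail's joint value. Axes as the cradle's
- rail (a joint): steel rail on the magazine, an inverted U 98 mm long, 26 wide, moved by its tab: 0 = shut over the strip; grows as it opens to the cradle's +y (m, at most 0.100, about 0.095 at the start, clear of the strip's place). Its underside is 3 mm above a seated strip. 2 N of friction; 6 mm before shut a roller catch takes about 8 N in all, clicks and draws it to its end stop
- stub: short leftover strip of four of the same pins, 32 x 10 x 36 mm, in the other slot of the block; leave it there; origin at the centre of its underside
- conduit_body_b: grey cast conduit body, 36 x 130 x 39 mm, lying behind the cradle; bystander, leave it; origin at the centre of its underside
- coupling_a: grey pipe coupling standing on end, 44 mm wide, 41 high; bystander, leave it; origin at the centre of its underside
- reducer_a: dark bell reducer, 54 mm wide, 38 high; bystander, leave it; origin at the centre of its underside
- carton_part_0: small part carton with orange top, 76 x 53 x 62 mm; bystander, leave it; origin at the centre of its underside
- octagon_box: grey octagon junction box, 65 x 65 x 38 mm; bystander, leave it; origin at the centre of its underside
- tee_iron: dark iron tee, 66 x 61 x 49 mm; bystander, leave it; origin at the centre of its underside
- box_cover_a: flat steel box cover, 104 x 66 x 10 mm; bystander, leave it; origin at the centre of its underside

How it is judged:
By the outcome, as a careful person would: the job done as asked, in the order asked, and still so for the second after the job is handed in, with the robot touching nothing.
It also fails if it takes over 58 s, if anything falls off the work surface, if the arm or the gripper's body presses on something with over 40 N, if the wrist force passes 120 N, or if a joint passes its speed limit or range.

## Robot

A 7-joint arm with a two-finger parallel gripper is mounted at the origin on a cart in front of the work surface, level with it; the furniture and walls round the work are solid. World frame = base frame: x ahead of the robot, y to its left, z up, the work surface at z = 0. Lengths are in mm, angles in rad, forces in N, time in s.
With the tool pointing down it reaches from about 400 to 900 mm from the base axis. Payload 5.6 kg.
Tool frame: the origin (TCP) lies midway between the tips of the shut fingers; the grasp point (between the pads) lies 19 mm behind it; z points along the fingers, y is the line along which they close (so a half turn about z gives the same grasp; the last joint's range is limited). The gripper opens to 92 mm and grips with 3 to 60 N. Pads are 20 mm wide; open, the fingers measure 128 mm over their backs; the gripper's body (75 mm by 189 mm) begins 69 mm behind the grasp point.
Start: joints at [1.093, 0.468, -0.012, 1.603, 0.006, 1.071, -0.056], TCP at [273.76, -589.546, 214.592] pointing down, gripper open.
Joint ranges: [-2.53, 2.53], [-0.31, 2.02], [-1.57, 1.55], [0.28, 2.44], [-1.29, 4.43], [0.15, 1.84], [-2.92, 2.92]. Speed limits (rad/s): [2.57, 2.57, 3.14, 3.14, 3.14, 3.14, 3.14].

## Interface

Orientations are given as [roll, pitch, yaw] about the fixed x, y, z axes, in that order (R = Rz(yaw) Ry(pitch) Rx(roll)).
In Python, from rig import robot gives the robot as it stands.
- The arm moves only by the tool jog_arm, never from a script. Its argument "rows" is a list of rows, each an object of numbers: "tx", "ty", "tz": the shift along the tool's x, y, z in cm; "yaw": the turn about the tool's z in rad. In form: [{"tx": .., "ty": .., "tz": .., "yaw": ..}, ...]. A call has 1 to 5 rows; each row is the pose to reach, as a shift and turn from the pose commanded when the call began, along the tool's axes at that moment; what a row does not reach only later rows make up. A row lasts 1/10 s, in which the tool goes at most 50 mm and 8.59 degrees, less where a joint would pass 70% of its speed; a pose out of reach is approached as far as the arm can. A call with a gripper value outside its range is refused whole. "grip" is the opening, from 0 (shut) to 1 (fully open), set as the call begins (left out, the last holds). The fingers move at their own pace and stop on an object; the grip force is fixed at half the most. Time passes only in rows, so rows that repeat a pose let the fingers close. It gives the time, the measured TCP pose, the force, the opening and the grip force at its end, in the units of the state.
- robot.sense(): the state, without advancing time (a new reading comes with each control period).
- robot.read_camera(name): name is "scene" or "top" or "wrist"; returns a dict with "img" (420x560x3 uint8, blue, green, red), "z_map" (420x560 float32, mm along the optical axis (not along the pixel's ray), 0 where there is no reading), "fx", "fy", "cx", "cy" (pixels), "k1" (the pictures are not rectified: a ray, as slopes to the right and down, at radius r is drawn at 1 + k1 r^2 times it, then the intrinsics apply), "cam_to_world" (4x4, takes a point from camera to world coordinates). Camera axes: x right, y down, z forward; pixel columns grow to the right and rows downward; lengths in mm; the calibration is good to about 2 mm. A picture is of the moment at which its call begins.
- robot.finish_job(): hands the job in; it is judged then, once.
The state is a dict: "time": time; "joint_positions": joint angles; "qvel": joint speeds; "tau": joint torques, N m; "position": TCP position; "tcp_rot": TCP orientation; "contact_force": force on the tool from outside, world axes, zero at the start; "moment": the same for the moment, N m; "finger_gap": opening from 0.0 (shut) to 1.0 (fully open); "finger_force": force on a finger pad.
Only numpy, scipy, OpenCV 4.12 (cv2) and the standard library are available. Lean on these libraries where they do the work, as an engineer would, in place of code of your own. Each camera call takes 0.05 s, during which the arm holds its last target. There are 200 camera calls.

## Working session

There is one attempt and no reset: what is moved stays moved. The work goes in short steps, Python scripts to look and compute and a tool call to move; the robot and the scene stay as the last step left them, time stands still between calls to the robot, and variables do not carry over. Pictures are saved under pics/ and viewed, at most 11 in all, crops included, and the job is handed in when it is done.

Besides the shell and the picture viewer there is one more tool, called after "Request:" as a command line: name --argument value ..., lists and objects as JSON in quotes. jog_arm: Moves the arm, as the interface text tells. Its arguments: {"type":"object","properties":{"rows":{"type":"array","items":{"type":"object","properties":{"tx":{"type":"number"},"ty":{"type":"number"},"tz":{"type":"number"},"yaw":{"type":"number"}}}},"grip":{"type":"number"}},"required":["rows"]}

```bash
mkdir -p pics
cat > h.py <<'E'
import numpy as np, cv2, pickle
from rig import robot
def snap(name,fn):
    d=robot.read_camera(name); cv2.imwrite('pics/'+fn+'.png',d['img']); pickle.dump(d,open(fn+'.pkl','wb')); return d
def load(fn): return pickle.load(open(fn+'.pkl','rb'))
def rays(d,uv):
    K=np.array([[d['fx'],0,d['cx']],[0,d['fy'],d['cy']],[0,0,1.]])
    p=cv2.undistortPoints(np.float64(uv).reshape(-1,1,2),K,np.array([d['k1'],0,0,0.])).reshape(-1,2)
    return np.c_[p,np.ones(len(p))]
def pix(d,uv,z=None):
    """world points: at depth map, or on plane world z"""
    r=rays(d,uv);T=d['cam_to_world'];out=[]
    for (u,v),q in zip(uv,r):
        w=T[:3,:3]@q
        s=d['z_map'][int(round(v)),int(round(u))] if z is None else (z-T[2,3])/w[2]
        out.append(T[:3,3]+s*w)
    return np.round(np.array(out),1)
def cloud(d):
    h,w=d['z_map'].shape;u,v=np.meshgrid(np.arange(w),np.arange(h))
    r=rays(d,np.c_[u.ravel(),v.ravel()])*d['z_map'].reshape(-1,1)
    T=d['cam_to_world'];return (r@T[:3,:3].T+T[:3,3]).reshape(h,w,3)
E
python3 - <<'E'
from h import *
for n in('scene','top'):
    d=snap(n,n+'0');print(n,d['cam_to_world'].round(2).tolist(),d['fx'])
s=robot.sense();print(s['time'],s['position'],s['tcp_rot'],s['contact_force'],s['finger_gap'])
a=cv2.imread('pics/top0.png');cv2.imwrite('pics/top0b.png',cv2.resize(a,(800,600),interpolation=cv2.INTER_CUBIC))
E
```

```text
scene [[-0.89, -0.31, 0.34, 83.84], [-0.46, 0.56, -0.69, 812.3], [0.02, -0.77, -0.64, 922.46], [0.0, 0.0, 0.0, 1.0]] 413.19375539125645
top [[0.02, -0.99, 0.17, 188.64], [-1.0, -0.02, -0.01, -75.56], [0.02, -0.17, -0.99, 1965.49], [0.0, 0.0, 0.0, 1.0]] 516.3380567945134
0.1 [ 273.54350209 -589.07953206  213.73625368] [-3.14001397e+00  1.05984309e-04  4.34739379e-01] [-0.21761683  0.09349911 -0.30442613] 0.998160849048052
```

View pics/top0b.png

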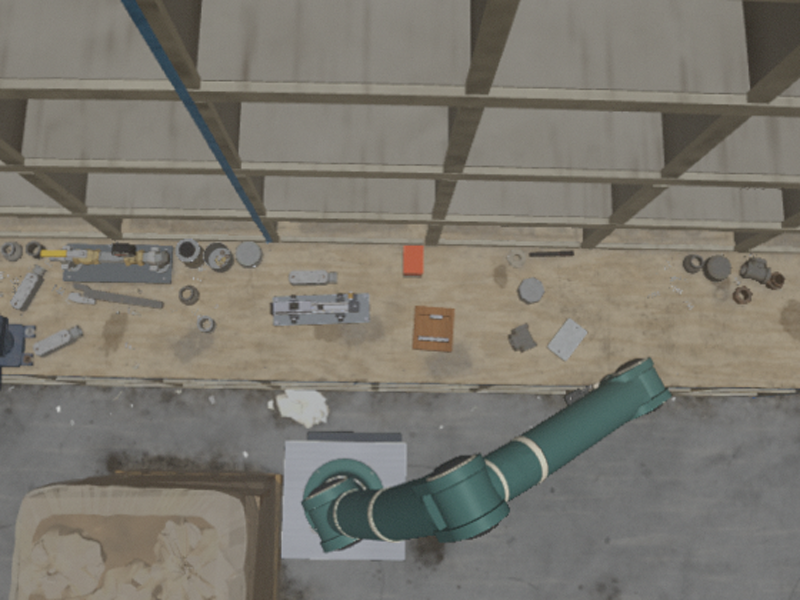

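View pics/scene0.png

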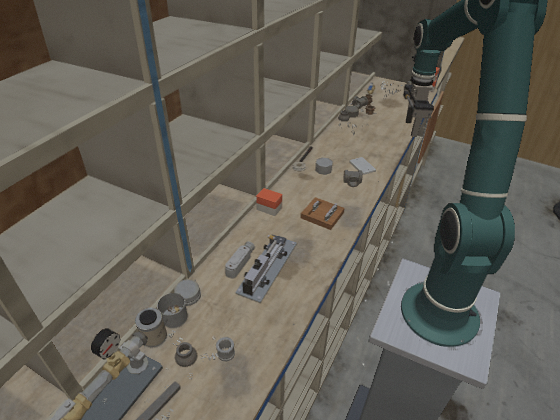

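The top view (800 px scale) shows the cradle at about (320,308), lying along world y. The block is at (433,328), with the longer strip in the slot nearer the robot at (433,339).

Run:
```python
from h import *
d=load('top0');k=0.7
uv=[(x*k,y*k) for x,y in [(415,307),(453,307),(453,351),(414,350)]]
print('block',pix(d,uv,22).tolist())
print('strips',pix(d,[(435*k,339*k),(435*k,316*k)],40).tolist())
uv=[(x*k,y*k) for x,y in [(272,298),(368,293),(370,321),(274,326)]]
print('cradle',pix(d,uv,8).tolist())
a=d['img'][195:255,185:325];b=load('scene0')['img'][185:305,225:350]
cv2.imwrite('pics/c.png',np.vstack([cv2.resize(a,(780,334),interpolation=3)]))
```

```text
block [[506.4, -178.2, 22.0], [508.4, -279.9, 22.0], [390.3, -280.1, 22.0], [391.2, -176.7, 22.0]]
strips [[419.3, -230.7, 40.0], [480.4, -230.4, 40.0]]
cradle [[525.8, 206.3, 8.0], [544.5, -51.8, 8.0], [468.4, -58.7, 8.0], [450.0, 197.7, 8.0]]
```

View pics/c.png

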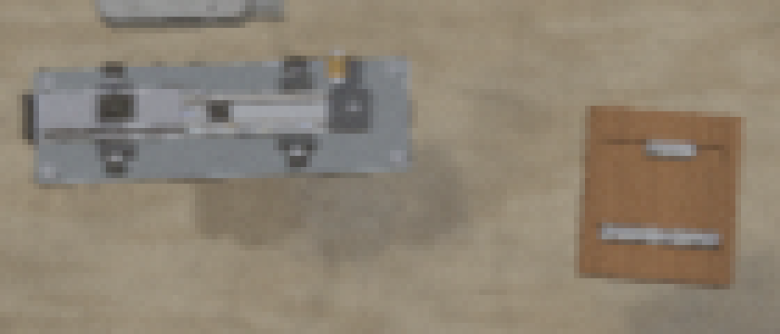

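The crop shows the nose and brass catch on the right, so cradle +y is world +y. The rail is open to the left and the full strip is in the lower slot. I'll move over the block.

Request:
jog_arm --rows '[{"tx": 5.8,"ty": -5.2,"yaw": -0.15},{"tx": 11.5,"ty": -10.5,"yaw": -0.3},{"tx": 17.3,"ty": -15.7,"yaw": -0.45},{"tx": 23,"ty": -21,"yaw": -0.6},{"tx": 28.8,"ty": -26.2,"yaw": -0.75}]' --grip 1

```text
invalid input at $.rows[0]: expected keys tx, ty, tz, yaw
```

```bash
cat > st.py <<'E'
from h import *
s=robot.sense();print(round(s['time'],2),s['position'].round(1),s['tcp_rot'].round(4),s['contact_force'].round(2),round(s['finger_gap'],3),np.round(s['joint_positions'],2))
E
cat >> h.py <<'E'
def to(x,y,z,yaw):
    """jog in cm/rad from measured pose"""
    s=robot.sense();p=s['position'];a=s['tcp_rot'][2];dx,dy=x-p[0],y-p[1]
    print('tx %.2f ty %.2f tz %.2f yaw %.3f'%((dx*np.cos(a)+dy*np.sin(a))/10,(dx*np.sin(a)-dy*np.cos(a))/10,(p[2]-z)/10,-(yaw-a)))
E
python3 - <<'E'
import st
from h import *
to(425,-230,200,1.571)
E
```

```text
0.1 [ 273.5 -589.1  213.7] [-3.140e+00  1.000e-04  4.347e-01] [-0.22  0.09 -0.3 ] 0.998 [ 1.09  0.47 -0.01  1.6   0.01  1.07 -0.06]
tx 28.86 ty -26.19 tz 1.37 yaw -1.136
```

Request:
jog_arm --rows '[{"tx": 5.8,"ty": -5.2,"tz": 0,"yaw": -0.15},{"tx": 11.5,"ty": -10.5,"tz": 0,"yaw": -0.3},{"tx": 17.3,"ty": -15.7,"tz": 0,"yaw": -0.45},{"tx": 23,"ty": -21,"tz": 0,"yaw": -0.6},{"tx": 28.8,"ty": -26.2,"tz": 0,"yaw": -0.75}]' --grip 1

```text
time: 0.6
position: [370.8, -357.0, 214.4]
tcp_rot: [-3.141, 0.0, 1.191]
contact_force: [0.9, -0.6, -0.4]
finger_gap: 1.001
finger_force: 0.0
```

Run:
```python
import st
from h import *
to(425,-230,200,1.571)
```

```text
0.6 [ 370.8 -357.   214.4] [-3.1413e+00  1.0000e-04  1.1907e+00] [ 0.92 -0.56 -0.38] 1.001 [ 0.92  0.26 -0.26  1.92  0.08  0.98  0.25]
tx 13.80 ty 0.32 tz 1.44 yaw -0.380
```

Request:
jog_arm --rows '[{"tx": 4.6,"ty": 0.1,"tz": 0.5,"yaw": -0.13},{"tx": 9.2,"ty": 0.2,"tz": 1,"yaw": -0.26},{"tx": 13.8,"ty": 0.3,"tz": 1.4,"yaw": -0.38},{"tx": 13.8,"ty": 0.3,"tz": 1.4,"yaw": -0.38},{"tx": 13.8,"ty": 0.3,"tz": 1.4,"yaw": -0.38}]'

```text
time: 1.1
position: [425.4, -231.6, 200.4]
tcp_rot: [-3.141, -0.0, 1.566]
contact_force: [0.1, -0.8, 0.2]
finger_gap: 1.001
finger_force: 0.0
```

Run:
```python
import st
from h import *
d=snap('wrist','w1');print(d['cam_to_world'].round(2).tolist(),d['fx'])
cv2.imwrite('pics/w1b.png',cv2.resize(d['img'],(800,600),interpolation=3))
```

```text
1.1 [ 425.4 -231.6  200.4] [-3.141  -0.      1.5664] [ 0.09 -0.75  0.24] 1.001 [ 0.78  0.24 -0.4   1.99  0.11  0.93  0.32]
[[1.0, -0.0, -0.0, 426.28], [-0.0, -0.97, -0.25, -160.54], [-0.0, 0.25, -0.97, 370.32], [0.0, 0.0, 0.0, 1.0]] 364.69123417667964
```

View pics/w1b.png

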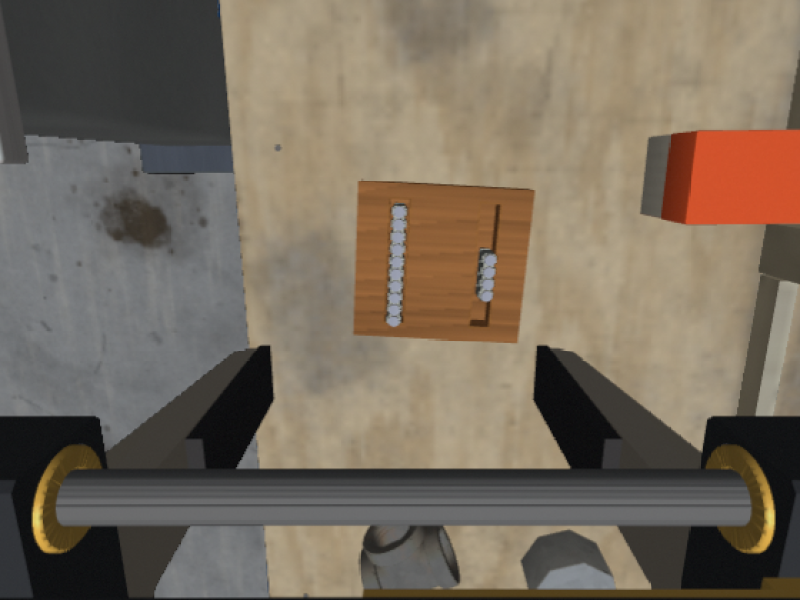

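The wrist view shows the full strip's heads running from (400,206) to (394,326), and the stub at (487,275). The gripper has plenty of room around the strip.

Run:
```python
from h import *
d=load('w1')
P=pix(d,[(400*.7,206*.7),(394*.7,326*.7)],40);print(P)
c=cloud(d);m=c[...,2]
for z0,z1 in((34,46),):
    k=np.zeros(m.shape,bool);k[138:236,268:292]=True
    q=c[k&(m>z0)&(m<z1)];print(len(q),q.min(0),q.max(0),q.mean(0))
    v=np.linalg.svd(q[:,:2]-q[:,:2].mean(0))[2][0];print('yaw of y axis',np.arctan2(-v[0]*np.sign(v[1]),abs(v[1])))
B=pix(d,[(x*.7,y*.7) for x,y in[(358,181),(534,190),(518,342),(354,334)]],22);print(B,B.mean(0))
to(P[:,0].mean(),P[:,1].mean(),130,1.571)
```

```text
[[ 424.1 -186.6   40. ]
 [ 419.7 -265.3   40. ]]
804 [ 414.94527059 -265.60725218   34.01292605] [ 428.55286227 -185.85245325   41.86662491] [ 421.62442125 -224.57935106   38.1286682 ]
yaw of y axis -0.05818295134049934
[[ 396.6 -171.8   22. ]
 [ 511.7 -178.    22. ]
 [ 506.7 -283.1   22. ]
 [ 391.1 -276.8   22. ]] [ 451.525 -227.425   22.   ]
tx 0.70 ty -0.31 tz 7.04 yaw -0.007
```

Request:
jog_arm --rows '[{"tx": 0.3,"ty": -0.15,"tz": 3.5,"yaw": 0.05},{"tx": 0.6,"ty": -0.3,"tz": 7,"yaw": 0.05},{"tx": 0.6,"ty": -0.3,"tz": 9,"yaw": 0.05},{"tx": 0.6,"ty": -0.3,"tz": 11,"yaw": 0.05},{"tx": 0.6,"ty": -0.3,"tz": 11,"yaw": 0.05}]' --grip 0.4

```text
time: 1.65
position: [419.8, -227.2, 88.2]
tcp_rot: [-3.137, -0.002, 1.511]
contact_force: [0.0, -0.4, -0.1]
finger_gap: 0.585
finger_force: 0.0
```

Run:
```python
import st
from h import *
to(421.9,-226,25,1.515)
d=snap('wrist','w2')
cv2.imwrite('pics/w2b.png',cv2.resize(d['img'][100:420,100:460],(800,600)[:1]+(711-111,),interpolation=3))
```

```text
1.65 [ 419.8 -227.2   88.2] [-3.1365e+00 -1.7000e-03  1.5113e+00] [ 0.03 -0.45 -0.09] 0.585 [ 0.72  0.4  -0.35  2.09  0.21  0.69  0.17]
tx 0.13 ty 0.20 tz 6.32 yaw -0.004
```

View pics/w2b.png

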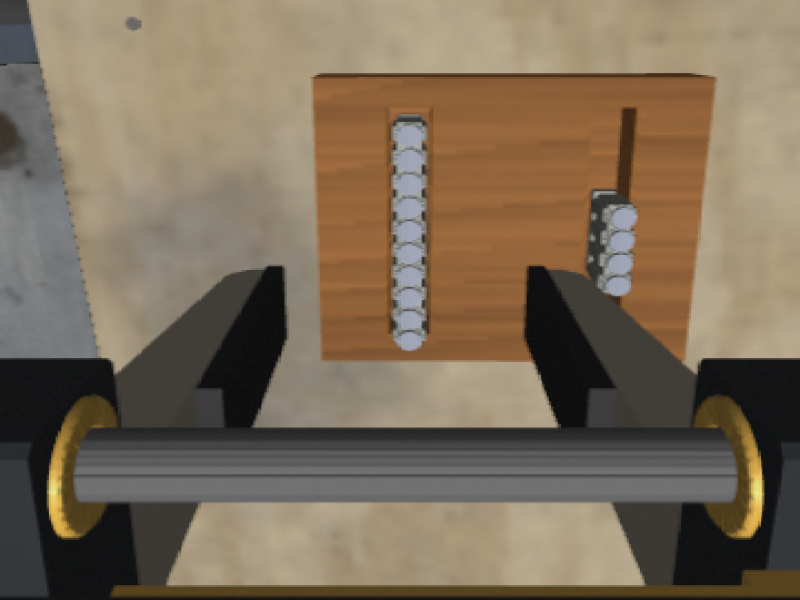

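The strip at x = 408 is centred between the fingers (285 and 527), so I can go down.

Request:
jog_arm --rows '[{"tx": 0.1,"ty": 0.1,"tz": 3,"yaw": 0},{"tx": 0.1,"ty": 0.1,"tz": 5,"yaw": 0},{"tx": 0.1,"ty": 0.1,"tz": 6,"yaw": 0},{"tx": 0.1,"ty": 0.1,"tz": 6.2,"yaw": 0},{"tx": 0.1,"ty": 0.1,"tz": 6.2,"yaw": 0}]' --grip 0.4

```text
time: 2.2
position: [423.9, -225.9, 29.3]
tcp_rot: [3.141, 0.001, 1.514]
contact_force: [-0.0, 0.3, 0.9]
finger_gap: 0.404
finger_force: 0.0
```

Run:
```python
import st
from h import *
to(421.9,-226,25,1.515)
```

```text
2.2 [ 423.9 -225.9   29.3] [3.1407e+00 6.0000e-04 1.5142e+00] [-0.    0.33  0.93] 0.404 [ 0.67  0.51 -0.3   2.12  0.28  0.55  0.11]
tx -0.02 ty -0.20 tz 0.43 yaw -0.001
```

Request:
jog_arm --rows '[{"tx": 0,"ty": -0.2,"tz": 0.4,"yaw": 0},{"tx": 0,"ty": -0.2,"tz": 0.4,"yaw": 0},{"tx": 0,"ty": -0.2,"tz": 0.4,"yaw": 0}]'

```text
time: 2.5
position: [421.6, -225.5, 25.0]
tcp_rot: [3.141, 0.0, 1.515]
contact_force: [0.9, -0.8, -0.6]
finger_gap: 0.399
finger_force: 0.0
```

Request:
jog_arm --rows '[{"tx": 0,"ty": 0,"tz": 0,"yaw": 0},{"tx": 0,"ty": 0,"tz": 0,"yaw": 0},{"tx": 0,"ty": 0,"tz": 0,"yaw": 0},{"tx": 0,"ty": 0,"tz": 0,"yaw": 0},{"tx": 0,"ty": 0,"tz": 0,"yaw": 0}]' --grip 0

```text
time: 3.0
position: [421.4, -225.3, 24.6]
tcp_rot: [-3.142, 0.0, 1.515]
contact_force: [0.3, 0.3, 0.3]
finger_gap: 0.104
finger_force: 30.0
```

Request:
jog_arm --rows '[{"tx": 0,"ty": 0,"tz": 0,"yaw": 0},{"tx": 0,"ty": 0,"tz": 0,"yaw": 0},{"tx": 0,"ty": 0,"tz": 0,"yaw": 0}]'

```text
time: 3.3
position: [421.4, -225.3, 24.6]
tcp_rot: [-3.142, 0.0, 1.515]
contact_force: [-0.6, -0.4, 1.5]
finger_gap: 0.105
finger_force: 30.0
```

Request:
jog_arm --rows '[{"tx": 0,"ty": 0,"tz": -2,"yaw": 0},{"tx": 0,"ty": 0,"tz": -6,"yaw": 0},{"tx": 2,"ty": 0.8,"tz": -10,"yaw": 0},{"tx": 4,"ty": 1.6,"tz": -14,"yaw": -0.05},{"tx": 7,"ty": 3,"tz": -17.5,"yaw": -0.13}]'

```text
time: 3.8
position: [455.0, -157.6, 201.5]
tcp_rot: [3.141, 0.001, 1.644]
contact_force: [0.6, -0.8, -1.2]
finger_gap: 0.105
finger_force: 30.0
```

Request:
jog_arm --rows '[{"tx": 3,"ty": 1.5,"tz": 0,"yaw": 0},{"tx": 7,"ty": 3,"tz": 0,"yaw": 0},{"tx": 9.7,"ty": 3.5,"tz": 0,"yaw": 0},{"tx": 9.7,"ty": 3.5,"tz": 0,"yaw": 0},{"tx": 9.7,"ty": 3.5,"tz": 0,"yaw": 0}]'

```text
time: 4.3
position: [482.8, -57.5, 199.4]
tcp_rot: [-3.141, 0.0, 1.646]
contact_force: [0.0, 0.4, -0.2]
finger_gap: 0.105
finger_force: 30.0
```

Run:
```python
import st
from h import *
d=snap('wrist','w3');print(d['cam_to_world'].round(3).tolist())
cv2.imwrite('pics/w3b.png',cv2.resize(d['img'],(800,600),interpolation=3))
```

```text
4.3 [482.8 -57.5 199.4] [-3.1410e+00  3.0000e-04  1.6462e+00] [ 0.01  0.41 -0.23] 0.105 [ 0.5   0.26 -0.52  1.98  0.16  0.94 -0.02]
[[0.997, 0.074, 0.018, 478.02], [0.076, -0.965, -0.253, 13.411], [-0.001, 0.253, -0.967, 369.294], [0.0, 0.0, 0.0, 1.0]]
```

View pics/w3b.png

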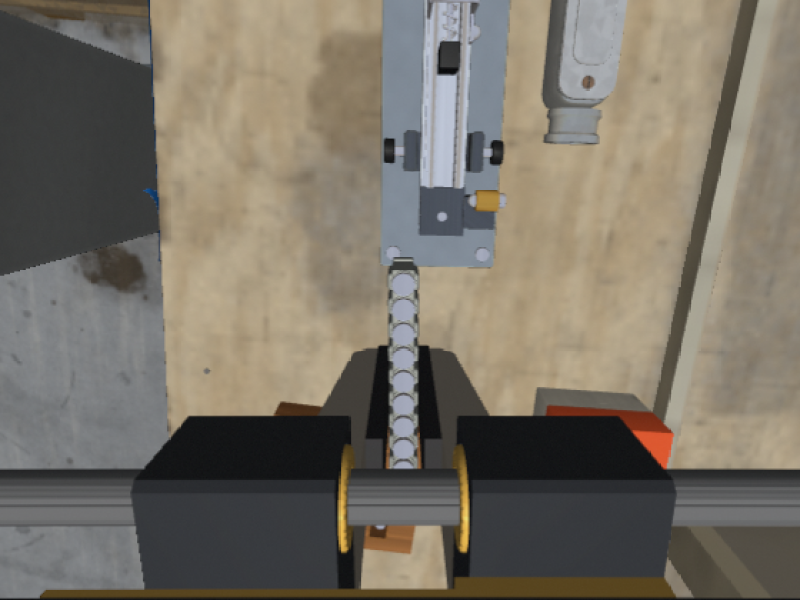

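Run:
```python
from h import *
d=load('w3')
a=d['img'][0:196,255:365]
cv2.imwrite('pics/w3c.png',cv2.resize(a,(336,600),interpolation=3))
k=.7
E8=pix(d,[(381*k,265*k),(494*k,267*k),(383*k,10*k),(507*k,10*k)],8);print('edges',E8.tolist())
c=cloud(d)
# channel profile: columns near 445/800 centre
for v in range(2,172,4):
    u0=int(round((449+(441-449)*(v/.7-55)/(215-55))*k))
    p=np.median(c[v-1:v+2,u0-3:u0+4].reshape(-1,3),0);print(v,u0,p.round(1),end=' | ')
# row-wise wall tops
for v in (60,80,110):
    print('\nrow',v,[(u,c[v,u].round(0).tolist()) for u in range(286,342,3)])
```

```text
edges [[467.6, -57.3, 8.0], [547.1, -52.6, 8.0], [458.2, 104.5, 8.0], [535.5, 110.3, 8.0]]
2 316 [497.5 101.2  44.7] | 6 316 [498.6 100.1  40.5] | 10 316 [498.8  96.5  43.7] | 14 316 [499.3  93.9  41.3] | 18 315 [498.7  91.3  42.1] | 22 315 [499.   87.8  42.2] | 26 315 [499.3  85.5  41. ] | 30 315 [498.8  79.4  54.1] | 34 315 [499.1  76.5  54. ] | 38 314 [498.6  73.4  54. ] | 42 314 [499.   70.7  54.1] | 46 314 [499.   67.7  54.1] | 50 314 [500.3  66.7  41.6] | 54 314 [501.5  65.5  29.6] | 58 313 [501.   62.3  29.8] | 62 313 [501.2  58.9  29.6] | 66 313 [501.5  55.7  29.6] | 70 313 [502.   52.5  29.6] | 74 313 [502.1  49.2  29.8] | 78 312 [501.6  45.8  29.7] | 82 312 [502.   42.6  29.9] | 86 312 [502.3  39.2  29.5] | 90 312 [502.7  35.9  29.6] | 94 312 [502.9  32.5  29.8] | 98 311 [502.3  29.   29.8] | 102 311 [502.7  25.6  29.8] | 106 311 [502.9  22.2  30.2] | 110 311 [503.4  18.8  29.8] | 114 311 [503.8  15.3  29.5] | 118 310 [503.2  11.8  29.7] | 122 310 [503.6   8.3  29.8] | 126 310 [503.9   4.7  29.7] | 130 310 [504.    1.2  30.4] | 134 310 [503.8  -1.9  37.8] | 138 309 [503.3  
[... 1160 characters left out ...]
5, [511.0, 43.0, 48.0]), (328, [518.0, 47.0, 7.0]), (331, [521.0, 48.0, 6.0]), (334, [524.0, 48.0, 7.0]), (337, [527.0, 48.0, 9.0]), (340, [529.0, 48.0, 8.0])]

row 110 [(286, [481.0, 17.0, 38.0]), (289, [484.0, 17.0, 36.0]), (292, [486.0, 17.0, 33.0]), (295, [489.0, 18.0, 29.0]), (298, [492.0, 18.0, 35.0]), (301, [494.0, 18.0, 49.0]), (304, [496.0, 18.0, 43.0]), (307, [500.0, 18.0, 32.0]), (310, [502.0, 19.0, 29.0]), (313, [505.0, 19.0, 31.0]), (316, [508.0, 19.0, 30.0]), (319, [509.0, 19.0, 44.0]), (322, [512.0, 19.0, 46.0]), (325, [516.0, 20.0, 30.0]), (328, [519.0, 20.0, 25.0]), (331, [520.0, 20.0, 36.0]), (334, [523.0, 20.0, 36.0]), (337, [526.0, 20.0, 35.0]), (340, [533.0, 21.0, 9.0])]
```

View pics/w3c.png

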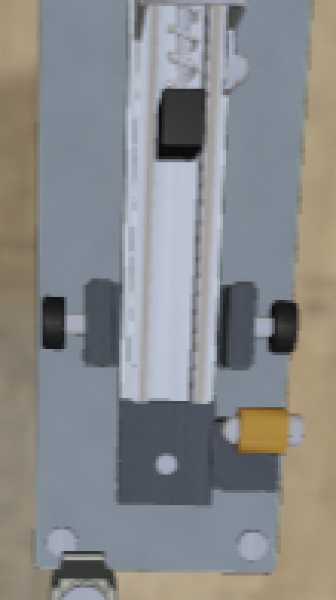

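Depth shows the stop face at about y = 0 and the follower front at about y = 66. Next I'll fit the channel centreline and the strip's offset in the hand.

Run:
```python
from h import *
d=load('w3');c=cloud(d)
M=[]
for v in range(56,128):
    if 95<v<0: continue
    r=c[v,296:332];h=(r[:,2]>42)&(r[:,2]<51)
    mid=500+ (20-r[:,1].mean())*.07+3
    L=r[h&(r[:,0]<mid),:2];R=r[h&(r[:,0]>mid),:2]
    if len(L)>1 and len(R)>1: M.append(list((L[:,:2].mean(0)+R[:,:2].mean(0))/2)+[R[:,0].mean()-L[:,0].mean()])
M=np.array(M);p=np.polyfit(M[:,1],M[:,0],1);print('centre x=',p,'at0',np.polyval(p,0),'at40',np.polyval(p,40),'rms',np.std(M[:,0]-np.polyval(p,M[:,1])),M[:,2].mean(),'yaw',-p[0])
# stop edge: first row z>34
for u in range(303,318,3):
    col=c[126:140,u];i=np.argmax(col[:,2]>34);print('stop',col[i].round(1),end=' ')
for u in range(309,320,3):
    col=c[30:60,u];i=len(col)-1-np.argmax(col[::-1,2]>50);print('fol',col[i].round(1),end=' ')
# held strip
s=c[180:330,262:302];k=(s[...,2]>205)&(s[...,2]<222);q=s[k];print('\nstrip',len(q),q.min(0),q.max(0),np.median(q,0))
P=pix(d,[(402*.7,284*.7),(402*.7,457*.7)],215);print(P)
print(pix(d,[(394*.7,258*.7),(414*.7,258*.7),(394*.7,270*.7),(414*.7,270*.7)],213))
```

```text
centre x= [-5.79928383e-02  5.03677852e+02] at0 503.6778524131877 at40 501.35813888271974 rms 0.10856528811107914 16.923316214363624 yaw 0.057992838261698654
stop [496.6   4.7  44.3] stop [5.00e+02 4.00e-01 3.84e+01] stop [502.7   0.6  38.6] stop [505.4   0.8  37.3] stop [508.1   1.   37.5] fol [495.5  66.2  52.1] fol [498.   66.6  50.6] fol [500.4  66.8  50.8] fol [502.7  66.7  52.1] 
strip 3180 [472.98775559 -87.99177135 205.03354874] [491.37324554 -18.03192961 221.95020214] [482.80722223 -47.97389514 213.85652155]
[[480.3 -22.1 215. ]
 [484.8 -81.  215. ]]
[[477.3 -14.7 213. ]
 [483.4 -14.2 213. ]
 [477.6 -18.4 213. ]
 [483.7 -17.9 213. ]]
```

Request:
jog_arm --rows '[{"tx": 3.5,"ty": 1.2,"tz": 1,"yaw": 0.01},{"tx": 7.4,"ty": 2.5,"tz": 4,"yaw": 0.016},{"tx": 7.4,"ty": 2.5,"tz": 8,"yaw": 0.016},{"tx": 7.4,"ty": 2.5,"tz": 9,"yaw": 0.016},{"tx": 7.4,"ty": 2.5,"tz": 9,"yaw": 0.016}]'

```text
time: 4.85
position: [501.2, 16.1, 108.1]
tcp_rot: [-3.137, 0.0, 1.627]
contact_force: [0.0, 0.3, 0.0]
finger_gap: 0.105
finger_force: 30.0
```

Request:
jog_arm --rows '[{"tx": 0,"ty": 0,"tz": 0,"yaw": 0},{"tx": 0,"ty": 0,"tz": 0,"yaw": 0}]'

```text
time: 5.05
position: [503.7, 16.8, 111.2]
tcp_rot: [3.139, 0.001, 1.627]
contact_force: [0.2, -0.3, -0.7]
finger_gap: 0.107
finger_force: 30.0
```

Run:
```python
import st
from h import *
to(502.5,18.5,61.6,1.63)
d=snap('wrist','w4')
cv2.imwrite('pics/w4b.png',cv2.resize(d['img'][80:330,150:410],(624,600),interpolation=3))
```

```text
5.05 [503.7  16.8 111.2] [3.1389e+00 8.0000e-04 1.6266e+00] [ 0.2  -0.33 -0.72] 0.107 [ 0.31  0.42 -0.5   2.02  0.29  0.77 -0.3 ]
tx 0.18 ty -0.11 tz 4.96 yaw -0.003
```

View pics/w4b.png

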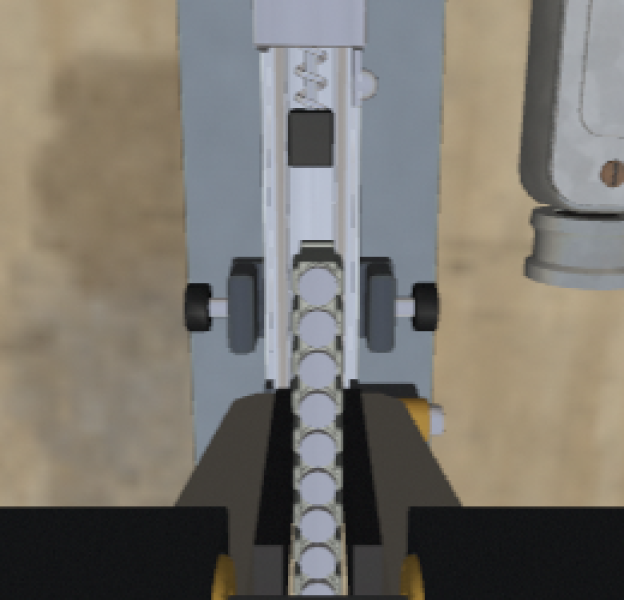

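The view down the channel shows the strip (crop x = 318) about 1 mm to +x of the channel centre (312). I'll shift by −1 mm and lower it above the stop.

Request:
jog_arm --rows '[{"tx": 0.15,"ty": -0.1,"tz": 1.5,"yaw": 0},{"tx": 0.15,"ty": -0.1,"tz": 2.8,"yaw": 0},{"tx": 0.15,"ty": -0.1,"tz": 3.5,"yaw": 0},{"tx": 0.15,"ty": -0.1,"tz": 3.8,"yaw": 0},{"tx": 0.15,"ty": -0.1,"tz": 3.8,"yaw": 0}]'

```text
time: 5.6
position: [501.3, 19.3, 71.3]
tcp_rot: [-3.141, -0.0, 1.629]
contact_force: [-0.5, -0.0, -0.8]
finger_gap: 0.107
finger_force: 30.0
```

Request:
jog_arm --rows '[{"tx": 0,"ty": 0,"tz": 0,"yaw": 0},{"tx": 0,"ty": 0,"tz": 0.4,"yaw": 0},{"tx": 0,"ty": 0,"tz": 0.8,"yaw": 0},{"tx": 0,"ty": 0,"tz": 0.8,"yaw": 0},{"tx": 0,"ty": 0,"tz": 0.8,"yaw": 0}]'

```text
time: 6.1
position: [501.3, 19.4, 63.4]
tcp_rot: [-3.141, -0.0, 1.629]
contact_force: [0.1, -0.4, -0.6]
finger_gap: 0.106
finger_force: 30.0
```

Run:
```python
import st
from h import *
to(502.5,18.5,61.6,1.63)
```

```text
6.1 [501.3  19.4  63.4] [-3.1413 -0.      1.6289] [ 0.1  -0.43 -0.62] 0.106 [ 0.27  0.5  -0.46  2.05  0.35  0.67 -0.36]
tx -0.10 ty 0.11 tz 0.18 yaw -0.001
```

Request:
jog_arm --rows '[{"tx": 0,"ty": 0.1,"tz": 0.15,"yaw": 0},{"tx": 0.2,"ty": 0.1,"tz": 0.15,"yaw": 0},{"tx": 0.4,"ty": 0.1,"tz": 0.15,"yaw": 0},{"tx": 0.6,"ty": 0.1,"tz": 0.15,"yaw": 0},{"tx": 0.6,"ty": 0.1,"tz": 0.15,"yaw": 0}]'

```text
time: 6.6
position: [502.1, 25.9, 62.2]
tcp_rot: [3.141, -0.0, 1.629]
contact_force: [-0.0, 1.2, -0.6]
finger_gap: 0.105
finger_force: 30.0
```

Request:
jog_arm --rows '[{"tx": 0.1,"ty": 0,"tz": 0,"yaw": 0},{"tx": 0.2,"ty": 0,"tz": 0,"yaw": 0},{"tx": 0.3,"ty": 0,"tz": 0,"yaw": 0},{"tx": 0.4,"ty": 0,"tz": 0,"yaw": 0},{"tx": 0.4,"ty": 0,"tz": 0,"yaw": 0}]'

```text
time: 7.1
position: [501.9, 28.7, 62.1]
tcp_rot: [-3.141, 0.001, 1.628]
contact_force: [-0.2, -2.8, 0.7]
finger_gap: 0.104
finger_force: 30.0
```

Request:
jog_arm --rows '[{"tx": 0.15,"ty": 0,"tz": 0,"yaw": 0},{"tx": 0.3,"ty": 0,"tz": 0,"yaw": 0},{"tx": 0.45,"ty": 0,"tz": 0,"yaw": 0},{"tx": 0.6,"ty": 0,"tz": 0,"yaw": 0},{"tx": 0.6,"ty": 0,"tz": 0,"yaw": 0}]'

```text
time: 7.6
position: [501.5, 35.7, 62.1]
tcp_rot: [3.141, -0.0, 1.629]
contact_force: [-0.2, -3.6, 0.4]
finger_gap: 0.108
finger_force: 30.0
```

Request:
jog_arm --rows '[{"tx": 0.1,"ty": 0,"tz": 0,"yaw": 0},{"tx": 0.2,"ty": 0,"tz": 0,"yaw": 0},{"tx": 0.3,"ty": 0,"tz": 0,"yaw": 0},{"tx": 0.4,"ty": 0,"tz": 0,"yaw": 0},{"tx": 0.4,"ty": 0,"tz": 0,"yaw": 0}]'

```text
time: 8.1
position: [501.3, 39.6, 62.1]
tcp_rot: [3.142, -0.0, 1.629]
contact_force: [-0.3, -3.1, 0.8]
finger_gap: 0.106
finger_force: 30.0
```

Run:
```python
import st
from h import *
d=snap('wrist','w5');c=cloud(d)
cv2.imwrite('pics/w5b.png',cv2.resize(d['img'][30:330,180:380],(400,600),interpolation=3))
```

```text
8.1 [501.3  39.6  62.1] [ 3.1415e+00 -1.0000e-04  1.6290e+00] [-0.32 -3.09  0.75] 0.106 [ 0.23  0.5  -0.46  2.04  0.35  0.67 -0.4 ]
```

View pics/w5b.png

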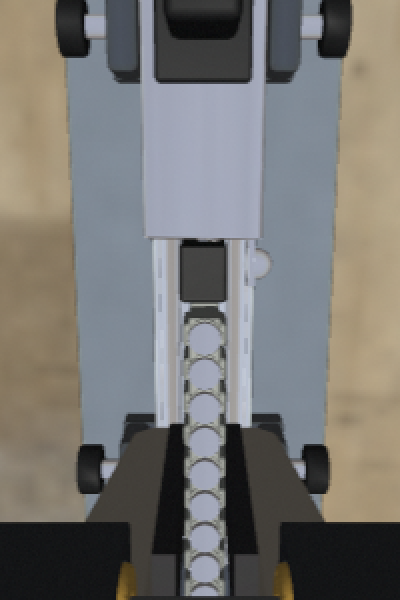

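The follower is moving back and the strip is centred in the channel. I'll probe on gently towards the hard stop.

Request:
jog_arm --rows '[{"tx": 0.1,"ty": 0,"tz": 0,"yaw": 0},{"tx": 0.2,"ty": 0,"tz": 0,"yaw": 0},{"tx": 0.25,"ty": 0,"tz": 0,"yaw": 0},{"tx": 0.25,"ty": 0,"tz": 0,"yaw": 0}]'

```text
time: 8.55
position: [501.1, 42.0, 62.1]
tcp_rot: [3.142, -0.0, 1.629]
contact_force: [0.5, -2.8, 1.2]
finger_gap: 0.105
finger_force: 30.0
```

Request:
jog_arm --rows '[{"tx": 0.05,"ty": 0,"tz": 0,"yaw": 0},{"tx": 0.1,"ty": 0,"tz": 0,"yaw": 0},{"tx": 0.1,"ty": 0,"tz": 0,"yaw": 0}]'

```text
time: 8.85
position: [501.1, 42.9, 62.1]
tcp_rot: [3.142, 0.0, 1.629]
contact_force: [0.0, -4.1, 0.6]
finger_gap: 0.107
finger_force: 30.0
```

Request:
jog_arm --rows '[{"tx": 0,"ty": 0,"tz": 0.15,"yaw": 0},{"tx": 0,"ty": 0,"tz": 0.3,"yaw": 0},{"tx": 0,"ty": 0,"tz": 0.4,"yaw": 0},{"tx": 0,"ty": 0,"tz": 0.4,"yaw": 0}]'

```text
time: 9.25
position: [501.0, 42.8, 57.8]
tcp_rot: [-3.141, -0.0, 1.629]
contact_force: [-0.2, -4.2, 1.2]
finger_gap: 0.108
finger_force: 30.0
```

Request:
jog_arm --rows '[{"tx": 0,"ty": 0,"tz": 0.05,"yaw": 0},{"tx": 0,"ty": 0,"tz": 0.1,"yaw": 0},{"tx": 0,"ty": 0,"tz": 0.1,"yaw": 0}]'

```text
time: 9.55
position: [501.0, 42.9, 57.0]
tcp_rot: [-3.141, 0.0, 1.629]
contact_force: [0.3, -3.9, 1.8]
finger_gap: 0.104
finger_force: 30.0
```

Request:
jog_arm --rows '[{"tx": 0,"ty": 0,"tz": 0.05,"yaw": 0},{"tx": 0,"ty": 0,"tz": 0.1,"yaw": 0},{"tx": 0,"ty": 0,"tz": 0.15,"yaw": 0},{"tx": 0,"ty": 0,"tz": 0.2,"yaw": 0},{"tx": 0,"ty": 0,"tz": 0.2,"yaw": 0}]'

```text
time: 10.05
position: [501.0, 42.9, 55.0]
tcp_rot: [-3.142, 0.0, 1.629]
contact_force: [0.2, -4.1, 0.4]
finger_gap: 0.108
finger_force: 30.0
```

Request:
jog_arm --rows '[{"tx": 0,"ty": 0,"tz": 0.05,"yaw": 0},{"tx": 0,"ty": 0,"tz": 0.1,"yaw": 0},{"tx": 0,"ty": 0,"tz": 0.15,"yaw": 0},{"tx": 0,"ty": 0,"tz": 0.2,"yaw": 0},{"tx": 0,"ty": 0,"tz": 0.2,"yaw": 0}]'

```text
time: 10.55
position: [501.0, 42.9, 53.0]
tcp_rot: [-3.142, 0.0, 1.629]
contact_force: [1.1, -4.2, 1.7]
finger_gap: 0.104
finger_force: 30.0
```

Request:
jog_arm --rows '[{"tx": 0,"ty": 0,"tz": 0.05,"yaw": 0},{"tx": 0,"ty": 0,"tz": 0.1,"yaw": 0},{"tx": 0,"ty": 0,"tz": 0.15,"yaw": 0},{"tx": 0,"ty": 0,"tz": 0.15,"yaw": 0}]'

```text
time: 10.95
position: [501.1, 42.9, 51.5]
tcp_rot: [-3.142, -0.0, 1.629]
contact_force: [0.5, -4.0, 1.2]
finger_gap: 0.104
finger_force: 30.0
```

Request:
jog_arm --rows '[{"tx": 0,"ty": 0,"tz": 0.03,"yaw": 0},{"tx": 0,"ty": 0,"tz": 0.06,"yaw": 0},{"tx": 0,"ty": 0,"tz": 0.06,"yaw": 0}]'

```text
time: 11.25
position: [501.1, 42.9, 50.9]
tcp_rot: [3.142, 0.0, 1.629]
contact_force: [0.6, -3.9, 0.9]
finger_gap: 0.107
finger_force: 30.0
```

Request:
jog_arm --rows '[{"tx": 0,"ty": 0,"tz": 0.03,"yaw": 0},{"tx": 0,"ty": 0,"tz": 0.03,"yaw": 0}]'

```text
time: 11.45
position: [501.0, 42.8, 50.6]
tcp_rot: [-3.142, 0.0, 1.629]
contact_force: [0.1, -3.5, 1.2]
finger_gap: 0.107
finger_force: 30.0
```

Request:
jog_arm --rows '[{"tx": 0,"ty": 0,"tz": 0.03,"yaw": 0},{"tx": 0,"ty": 0,"tz": 0.05,"yaw": 0},{"tx": 0,"ty": 0,"tz": 0.05,"yaw": 0}]'

```text
time: 11.75
position: [501.1, 42.9, 50.6]
tcp_rot: [3.142, 0.0, 1.629]
contact_force: [-1.5, -3.7, 6.3]
finger_gap: 0.105
finger_force: 30.0
```

Request:
jog_arm --rows '[{"tx": 0,"ty": 0,"tz": 0.03,"yaw": 0},{"tx": 0,"ty": 0,"tz": 0.03,"yaw": 0}]'

```text
time: 11.95
position: [501.1, 42.9, 50.5]
tcp_rot: [-3.142, 0.001, 1.629]
contact_force: [-2.6, -4.2, 8.8]
finger_gap: 0.108
finger_force: 30.0
```

Request:
jog_arm --rows '[{"tx": 0,"ty": 0,"tz": 0.03,"yaw": 0},{"tx": 0,"ty": 0,"tz": 0.03,"yaw": 0}]'

```text
time: 12.15
position: [501.1, 42.8, 50.5]
tcp_rot: [3.142, 0.001, 1.629]
contact_force: [-2.9, -5.3, 12.2]
finger_gap: 0.108
finger_force: 30.0
```

The strip is on the floor, with firm upward resistance. I'll unload it, ease it back against the stop, then release.

Request:
jog_arm --rows '[{"tx": 0,"ty": 0,"tz": -0.1,"yaw": 0},{"tx": -0.05,"ty": 0,"tz": -0.1,"yaw": 0},{"tx": -0.1,"ty": 0,"tz": -0.1,"yaw": 0},{"tx": -0.15,"ty": 0,"tz": -0.1,"yaw": 0},{"tx": -0.15,"ty": 0,"tz": -0.1,"yaw": 0}]'

```text
time: 12.65
position: [501.2, 41.8, 50.6]
tcp_rot: [3.142, -0.0, 1.629]
contact_force: [-0.8, -1.1, 3.1]
finger_gap: 0.105
finger_force: 30.0
```

Request:
jog_arm --rows '[{"tx": -0.04,"ty": 0,"tz": 0,"yaw": 0},{"tx": -0.04,"ty": 0,"tz": 0,"yaw": 0}]'

```text
time: 12.85
position: [501.2, 41.6, 50.6]
tcp_rot: [3.141, -0.001, 1.629]
contact_force: [-1.3, -0.0, 1.9]
finger_gap: 0.101
finger_force: 30.0
```

Request:
jog_arm --rows '[{"tx": 0,"ty": 0,"tz": 0,"yaw": 0},{"tx": 0,"ty": 0,"tz": 0,"yaw": 0},{"tx": 0,"ty": 0,"tz": 0,"yaw": 0},{"tx": 0,"ty": 0,"tz": -1,"yaw": 0},{"tx": 0,"ty": 0,"tz": -3,"yaw": 0}]' --grip 0.35

```text
time: 13.35
position: [500.0, 41.0, 80.2]
tcp_rot: [-3.139, -0.0, 1.629]
contact_force: [-0.7, 0.5, 0.5]
finger_gap: 0.345
finger_force: 0.0
```

Request:
jog_arm --rows '[{"tx": 0,"ty": 0,"tz": -5,"yaw": 0},{"tx": 0,"ty": 0,"tz": -10,"yaw": 0},{"tx": -1,"ty": 0,"tz": -12,"yaw": 0},{"tx": -1,"ty": 0,"tz": -12,"yaw": 0},{"tx": -1,"ty": 0,"tz": -12,"yaw": 0}]'

```text
time: 13.85
position: [501.5, 30.7, 200.8]
tcp_rot: [3.141, 0.0, 1.628]
contact_force: [-0.1, 0.1, -1.3]
finger_gap: 0.351
finger_force: 0.0
```

Run:
```python
import st
from h import *
d=snap('wrist','w6')
cv2.imwrite('pics/w6b.png',cv2.resize(d['img'][0:300,180:380],(400,600),interpolation=3))
c=cloud(d)
k=(c[...,2]>56)&(c[...,2]<110)&(abs(c[...,0]+.058*c[...,1]-503.6)<14)
ys=c[...,1]
for y in range(-30,190,5):
    q=c[k&(ys>=y)&(ys<y+5)]
    if len(q): print(y,len(q),np.median(q[:,2]).round(1),np.median(q[:,0]).round(1),end=' | ')
```

```text
13.85 [501.5  30.7 200.8] [3.1410e+00 5.0000e-04 1.6281e+00] [-0.12  0.13 -1.31] 0.351 [ 0.35  0.29 -0.56  1.94  0.19  0.95 -0.24]
0 32 65.5 504.4 | 5 62 64.0 504.2 | 10 57 65.5 503.9 | 15 57 64.9 503.5 | 20 69 63.9 503.2 | 25 55 65.5 502.9 | 30 59 64.4 502.0 | 35 71 64.6 502.3 | 40 57 64.8 502.0 | 45 62 63.5 501.8 | 50 71 65.2 500.8 | 55 57 64.4 500.6 | 60 70 65.0 500.6 | 65 64 65.5 500.3 | 70 61 62.7 500.3 | 75 73 65.1 499.4 | 80 14 61.1 499.9 | 95 174 71.3 496.6 | 100 212 71.3 497.9 | 105 216 71.2 497.5 | 110 217 71.3 497.3 | 115 220 71.3 497.0 | 120 222 71.3 496.7 | 125 231 71.8 496.4 | 130 233 73.9 496.0 | 135 301 86.7 495.8 | 140 245 93.1 496.2 | 145 166 73.8 495.9 | 150 223 73.0 495.0 | 155 253 71.4 494.7 | 160 249 71.2 494.3 | 165 261 71.4 494.2 | 170 263 71.4 493.7 | 175 255 71.3 493.5 | 180 164 71.2 494.7 |
```

View pics/w6b.png

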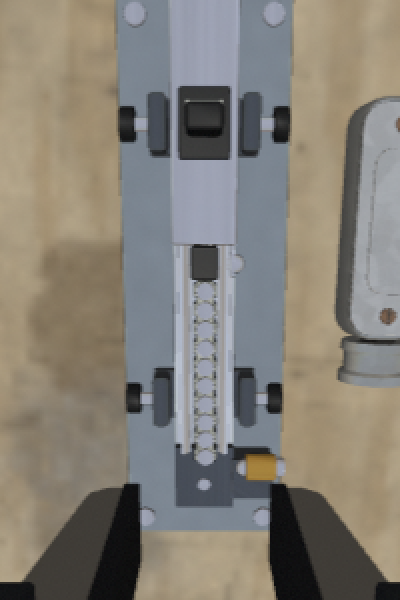

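The strip lies flat with its top at about 65 mm all along, between the stop and the follower. The rail tab is at about y = 138. I'll shut the fingers and go behind the tab.

Request:
jog_arm --rows '[{"tx": 4.5,"ty": 0,"tz": 0,"yaw": 0},{"tx": 9,"ty": 0,"tz": 0,"yaw": 0},{"tx": 13.5,"ty": 0,"tz": 3,"yaw": 0},{"tx": 13.5,"ty": 0,"tz": 7,"yaw": 0},{"tx": 13.5,"ty": 0,"tz": 7,"yaw": 0}]' --grip 0

```text
time: 14.4
position: [488.7, 166.0, 124.8]
tcp_rot: [-3.129, 0.002, 1.633]
contact_force: [-0.4, -1.7, -0.2]
finger_gap: 0.007
finger_force: 0.0
```

Request:
jog_arm --rows '[{"tx": 0,"ty": 0,"tz": 2,"yaw": 0},{"tx": 0,"ty": 0,"tz": 4,"yaw": 0},{"tx": 0,"ty": 0,"tz": 4.7,"yaw": 0},{"tx": 0,"ty": 0,"tz": 4.7,"yaw": 0},{"tx": 0,"ty": 0,"tz": 4.7,"yaw": 0}]'

```text
time: 14.9
position: [494.5, 165.6, 84.5]
tcp_rot: [3.141, -0.0, 1.628]
contact_force: [-0.4, 0.0, 0.6]
finger_gap: 0.001
finger_force: 0.0
```

Run:
```python
import st
from h import *
to(494.1,165,82,1.629)
```

```text
14.9 [494.5 165.6  84.5] [ 3.1408e+00 -1.0000e-04  1.6281e+00] [-0.42  0.04  0.61] 0.001 [ 0.04  0.5  -0.53  1.99  0.37  0.74 -0.65]
tx -0.06 ty -0.04 tz 0.25 yaw -0.001
```

Request:
jog_arm --rows '[{"tx": 0,"ty": 0,"tz": 0.2,"yaw": 0},{"tx": -0.4,"ty": 0,"tz": 0.2,"yaw": 0},{"tx": -0.8,"ty": 0,"tz": 0.2,"yaw": 0},{"tx": -1.2,"ty": 0,"tz": 0.2,"yaw": 0},{"tx": -1.5,"ty": 0,"tz": 0.2,"yaw": 0}]'

```text
time: 15.4
position: [495.0, 151.0, 81.9]
tcp_rot: [3.141, -0.001, 1.629]
contact_force: [-0.5, 2.5, 1.7]
finger_gap: 0.005
finger_force: 1.2
```

Request:
jog_arm --rows '[{"tx": -0.4,"ty": 0,"tz": 0,"yaw": 0},{"tx": -0.8,"ty": 0,"tz": 0,"yaw": 0},{"tx": -1.2,"ty": 0,"tz": 0,"yaw": 0},{"tx": -1.6,"ty": 0,"tz": 0,"yaw": 0},{"tx": -2,"ty": 0,"tz": 0,"yaw": 0}]'

```text
time: 15.9
position: [496.1, 130.6, 81.6]
tcp_rot: [3.141, -0.0, 1.629]
contact_force: [-0.1, 3.1, 1.6]
finger_gap: 0.005
finger_force: 1.2
```

Request:
jog_arm --rows '[{"tx": -0.6,"ty": 0,"tz": 0,"yaw": 0},{"tx": -1.2,"ty": 0,"tz": 0,"yaw": 0},{"tx": -1.8,"ty": 0,"tz": 0,"yaw": 0},{"tx": -2.4,"ty": 0,"tz": 0,"yaw": 0},{"tx": -3,"ty": 0,"tz": 0,"yaw": 0}]'

```text
time: 16.4
position: [497.8, 100.3, 81.6]
tcp_rot: [3.141, 0.0, 1.629]
contact_force: [0.4, 3.0, 1.9]
finger_gap: 0.005
finger_force: 1.4
```

Request:
jog_arm --rows '[{"tx": -0.6,"ty": 0,"tz": 0,"yaw": 0},{"tx": -1.2,"ty": 0,"tz": 0,"yaw": 0},{"tx": -1.8,"ty": 0,"tz": 0,"yaw": 0},{"tx": -2.3,"ty": 0,"tz": 0,"yaw": 0},{"tx": -2.7,"ty": 0,"tz": 0,"yaw": 0}]'

```text
time: 16.9
position: [499.3, 73.3, 81.5]
tcp_rot: [-3.142, 0.0, 1.628]
contact_force: [0.8, 3.3, 1.1]
finger_gap: 0.004
finger_force: 1.2
```

Request:
jog_arm --rows '[{"tx": -0.2,"ty": 0,"tz": 0,"yaw": 0},{"tx": -0.4,"ty": 0,"tz": 0,"yaw": 0},{"tx": -0.6,"ty": 0,"tz": 0,"yaw": 0},{"tx": -0.8,"ty": 0,"tz": 0,"yaw": 0},{"tx": -0.9,"ty": 0,"tz": 0,"yaw": 0}]'

```text
time: 17.4
position: [499.6, 66.3, 81.5]
tcp_rot: [3.141, -0.002, 1.629]
contact_force: [0.7, 7.3, -0.4]
finger_gap: 0.002
finger_force: 3.4
```

Request:
jog_arm --rows '[{"tx": -0.15,"ty": 0,"tz": 0,"yaw": 0},{"tx": -0.3,"ty": 0,"tz": 0,"yaw": 0},{"tx": -0.4,"ty": 0,"tz": 0,"yaw": 0}]'

```text
time: 17.7
position: [499.7, 62.9, 81.5]
tcp_rot: [3.142, -0.002, 1.631]
contact_force: [0.6, 4.4, -0.3]
finger_gap: -0.001
finger_force: 2.4
```

Request:
jog_arm --rows '[{"tx": -0.15,"ty": 0,"tz": 0,"yaw": 0},{"tx": -0.3,"ty": 0,"tz": 0,"yaw": 0},{"tx": -0.3,"ty": 0,"tz": 0,"yaw": 0}]'

```text
time: 18.0
position: [499.7, 58.6, 81.4]
tcp_rot: [-3.141, -0.001, 1.629]
contact_force: [-0.3, 5.2, 1.1]
finger_gap: 0.004
finger_force: 2.5
```

Request:
jog_arm --rows '[{"tx": -0.1,"ty": 0,"tz": 0,"yaw": 0},{"tx": -0.1,"ty": 0,"tz": 0,"yaw": 0}]'

```text
time: 18.2
position: [499.7, 58.6, 81.4]
tcp_rot: [-3.141, -0.002, 1.63]
contact_force: [0.3, 7.6, -0.2]
finger_gap: 0.008
finger_force: 3.5
```

Request:
jog_arm --rows '[{"tx": -0.1,"ty": 0,"tz": 0,"yaw": 0},{"tx": -0.1,"ty": 0,"tz": 0,"yaw": 0}]'

```text
time: 18.4
position: [499.7, 58.5, 81.4]
tcp_rot: [-3.141, -0.003, 1.63]
contact_force: [0.6, 8.8, -1.5]
finger_gap: 0.005
finger_force: 4.5
```

Request:
jog_arm --rows '[{"tx": -0.15,"ty": 0,"tz": 0,"yaw": 0},{"tx": -0.15,"ty": 0,"tz": 0,"yaw": 0}]'

```text
time: 18.6
position: [499.7, 58.4, 81.4]
tcp_rot: [3.142, -0.005, 1.631]
contact_force: [-0.2, 12.0, -1.7]
finger_gap: 0.002
finger_force: 6.0
```

Request:
jog_arm --rows '[{"tx": 0.6,"ty": 0,"tz": 0,"yaw": 0},{"tx": 1.5,"ty": 0,"tz": 0,"yaw": 0},{"tx": 1.5,"ty": 0,"tz": -4,"yaw": 0},{"tx": 1.5,"ty": 0,"tz": -9,"yaw": 0},{"tx": -2,"ty": 0,"tz": -12,"yaw": 0}]'

```text
time: 19.1
position: [502.1, 38.4, 204.7]
tcp_rot: [3.139, -0.001, 1.636]
contact_force: [1.4, -0.8, -0.0]
finger_gap: -0.0
finger_force: 0.0
```

Request:
jog_arm --rows '[{"tx": -4,"ty": 0,"tz": 0,"yaw": 0},{"tx": -4,"ty": 0,"tz": 0,"yaw": 0},{"tx": -4,"ty": 0,"tz": 0,"yaw": 0}]' --grip 0.5

```text
time: 19.4
position: [503.3, -7.0, 201.4]
tcp_rot: [-3.14, 0.001, 1.625]
contact_force: [0.9, 0.8, 0.6]
finger_gap: 0.243
finger_force: 0.0
```

Run:
```python
import st
from h import *
d=snap('wrist','w7')
cv2.imwrite('pics/w7b.png',cv2.resize(d['img'][0:300,180:380],(400,600),interpolation=3))
c=cloud(d)
x=c[...,0]+.058*c[...,1]-503.6
q=c[(c[...,2]>80)&(c[...,2]<100)&(abs(x)<14)];print('tab y',np.percentile(q[:,1],[2,50,98]))
q=c[(c[...,2]>68)&(c[...,2]<74)&(abs(x)<10)];print('rail y',np.percentile(q[:,1],[1,99]))
```

```text
19.4 [503.3  -7.  201.4] [-3.1405e+00  1.0000e-03  1.6254e+00] [0.92 0.76 0.59] 0.243 [ 0.44  0.3  -0.58  1.94  0.2   0.96 -0.18]
tab y [39.16205649 44.52183699 49.52273116]
rail y [ 0.19659193 95.67434276]
```

View pics/w7b.png

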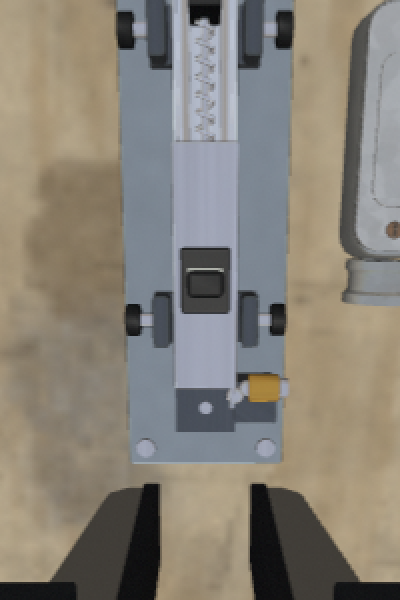

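Run:
```python
from h import *
for f in('w6','w7'):
    c=cloud(load(f));x=c[...,0]+.058*c[...,1]-503.6
    q=c[(c[...,2]>91)&(c[...,2]<97)&(abs(x)<10)];print(f,np.percentile(q[:,1],[3,50,97]))
    q=c[(c[...,2]>70)&(c[...,2]<73)&(abs(x)<10)&(c[...,1]>-20)];print(np.percentile(q[:,1],[0.3,50,99.7]))
```

```text
w6 [135.57486304 140.23610131 145.38362638]
[ 96.0850659  154.17741223 182.97114906]
w7 [39.22042631 44.09374458 48.79403382]
[-0.30726819 62.83579962 96.2186004 ]
```

The rail moved about 96 mm, passed the roller catch and met its end stop, and the arm is clear. I'll hand the job in.

```bash
python3 -c "
from rig import robot
print(robot.finish_job())"
```

```text
the job is handed in; nothing more can be done
None
```

The full strip is in the magazine, flat on the channel floor behind the stop. The rail is shut: I felt the catch give way and then the end stop, and it travelled about 96 mm. The highest force I read was about 12 N, the arm touched nothing else, and I handed the job in at about 19 s.

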